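# Open the deep isolation valve with the T-key

### The arm

A 6-joint arm with a two-finger parallel gripper is mounted at the origin on the work surface. World frame = base frame: x ahead of the robot, y to its left, z up, the work surface at z = 0. Lengths are in mm, angles in rad, forces in N, time in s.
With the tool pointing down it reaches from about 350 to 775 mm from the base axis. Payload 7.3 kg.
Tool frame: the origin (TCP) lies at the very end of the fingers, on their centre line; the grasp point (between the pads) lies 19 mm behind it; z points along the fingers, y is the line along which they close (so a half turn about z gives the same grasp; the last joint's range is limited). The gripper opens to 92 mm and grips with 3 to 60 N. Pads are 19 mm wide; open, the fingers measure 130 mm over their backs; the gripper's body (75 mm by 190 mm) begins 47 mm behind the grasp point.
Start: joints at [-1.409, 0.342, 1.524, -0, 1.275, -0.146], TCP at [159.078, -500.339, 226.741] pointing down, gripper open.
Joint ranges: [-2.53, 2.53], [-0.77, 2.02], [0.04, 2.7], [-1, 4.14], [0.28, 2.66], [-3.11, 3.11]. Speed limits (rad/s): [2.57, 2.57, 3.14, 3.14, 3.14, 3.14].

### API

Orientations are given as [roll, pitch, yaw] about the fixed x, y, z axes, in that order (R = Rz(yaw) Ry(pitch) Rx(roll)).
In Python, from plant import bot gives the robot as it stands.
- The arm moves only by the tool jog_arm, never from a script. Its argument "targets" is a list of rows, each an object with "xyz": the shift along the tool's x, y, z as a fraction of full scale, a list of three; "spin": the turn about the tool's z as a fraction of full scale. In form: [{"xyz": [x, y, z], "spin": spin}, ...]. A call has exactly 10 rows; each row shifts and turns the commanded pose from where the row before left it, along the tool's axes as they then stand; what a row does not reach is not made up. Full scale, the value 1, is 80 mm for a shift and 0.1 rad for a turn. A row lasts 1/8 s, in which the tool goes at most 62.5 mm and 10.7 degrees, less where a joint would pass 70% of its speed; a pose out of reach is approached as far as the arm can. A call with a number of a shift or a turn outside -1 to 1 is refused whole. A call with a gripper value outside its range is refused whole. "gripper" is the opening in per cent of the stroke, from 0 (shut) to 100 (fully open), set as the call begins (left out, the last holds). The fingers move at their own pace and stop on an object; the grip force is fixed at half the most. Time passes only in rows, so rows that do not move let the fingers close, or fill a call up. It gives the time, the measured TCP pose, the force, the opening and the grip force at its end, in the units of the state.
- bot.get_obs(): the state, without advancing time (a new reading comes with each control period).
- bot.capture(name): name is "scene" or "side" or "wrist"; returns the picture (420x560x3 uint8, blue, green, red); there is no depth.
- bot.get_calibration(name): a dict with "vfov" (degrees; the focal length in pixels is half the picture's height over the tangent of half this angle, whatever the lens; pixels are square), "cx", "cy" (the principal point, pixels), "eye" and "rotation" of the camera in the world. Camera axes: x right, y down, z forward; pixel columns grow to the right and rows downward; lengths in mm; the calibration is good to about 2 mm. A picture is of the moment at which its call begins: read the wrist's pose just before it. get_calibration takes no time and is no camera call; for the wrist camera it gives the pose at the moment of the call.
- bot.close_job(): hands the job in; it is judged then, once.
The state is a dict: "time": time; "joint_positions": joint angles; "dq": joint speeds; "tau": joint torques, N m; "tool_pos": TCP position; "tcp_rot": TCP orientation; "contact_force": force on the tool from outside, world axes, zero at the start; "moment": the same for the moment, N m; "grip_width": finger opening in mm; "finger_force": force on a finger pad.
Only numpy, scipy, OpenCV 4.12 (cv2) and the standard library are available. Lean on these libraries where they do the work, as an engineer would, in place of code of your own. Each camera call takes 0.05 s, during which the arm holds its last target. There are 200 camera calls.

### The job

Draw the T-key out of its leaning holder, lower it down the shaft of the grey valve unit onto the square stem at the bottom, and turn the stem counterclockwise (seen from above) as far as it goes, so that the dial's pointer stands in the green. Then pull the key out and put it back fully down in its holder. Leave the bottles and other vessels standing where they are.

Things in the scene. Friction and masses are not known exactly. Their poses are not given: they have to be found in the camera images.
- key: steel T-key, 170 mm long, about 250 g. Origin: centre of the socket's mouth at its tip; z up the 12 mm shank to the handle, x along the handle bar. The tip is a 22 mm square socket (28.5 mm across corners), flats square to x and y, opening 16.5 mm square, 22 mm deep. Brass collar, 22 mm diameter, 62 to 74 mm from the tip. Starts tip down on the sleeve's floor, parallel to the sleeve.
- key_handle (a point): centre of the T-key's red handle bar, 160 mm up the key's z axis from its tip; same axes as the key. The bar is 90 mm long (x), 16 mm thick (y), 20 mm tall (z). At the start the key leans on the sleeve's lower wall, 4 mm off the sleeve's axis, and the bar lies in the vertical plane of the lean, 70 mm clear above the sleeve's rim.
- sleeve: blue square sleeve of the key holder, fixed on a dark steel foot of 170 x 110 mm, 12 mm thick. Inside 30 mm square, 80 mm deep; walls 4 mm. Origin: centre of its inner floor, 40 mm above the table; z up along the sleeve, which leans 25 degrees from vertical, roughly towards the robot; y level. The key belongs in it, tip on the floor, bar either way round.
- shaft_mouth (a point): centre of the yellow-framed mouth of the valve unit's vertical shaft, 123 mm above the table; axes as the unit's. The shaft is 36 mm square, sides along x and y, floor 108 mm below the mouth. The unit is a fixed grey box, 240 x 220 mm (x, y), 120 mm tall, with a black deck; the shaft lies 30 mm from its centre towards -x.
- stem_foot (a point): foot of the brass square stem, on the shaft's axis at its floor, 15 mm above the table; z up, x and y square to the stem's flats, turning with it. The stem is 14 mm square up to 16 mm above this point, then a cone tapering to 8 mm diameter at 25 mm. With the key fully down its tip is 3 mm above this point; the socket has about 0.2 rad of play either way.
- stem (a joint): angle of the stem, rad: starts between 0 and 0.25 (shut), grows counterclockwise seen from above, to a stop at 1.1 (open). At 0 its axes are the unit's. It turns stiffly (about 0.12 N m) and stays where it is left.
- dial_centre (a point): centre of the white 60 mm dial on the unit's deck, 78 mm from the shaft towards the unit's +y. Its black pointer follows the stem, same angle: at 0 it points along the unit's +x. Red marks: shut (-0.1 to 0.35 rad); green marks: open (0.95 to 1.2 rad). Only the stem moves the pointer.
- jar: bystander: small white jar with a blue cap, 44 mm across, 60 mm tall, standing on the valve unit's deck at its far right corner; origin at the centre of its underside; to be left alone
- wash_bottle: bystander: clear bottle with a red cap, 60 mm across, 150 mm tall, standing behind the key holder (on the side away from its lean); origin at the centre of its underside; to be left alone
- beaker: bystander: empty glass beaker, 68 mm across, 85 mm tall, near the robot; origin at the centre of its underside; to be left alone
- amber_bottle: bystander: amber bottle with a blue cap, 60 mm across, 140 mm tall, between the holder and the unit, towards the back; origin at the centre of its underside; to be left alone
- white_bottle: bystander: white bottle with a blue cap, 70 mm across, 120 mm tall, to the robot's right; origin at the centre of its underside; to be left alone
- mortar: bystander: solid white ceramic dish, 90 mm across, 45 mm tall, to the robot's left; origin at the centre of its underside; to be left alone
There are look-alikes about, which are no part of the job. Of the things like the key, leave any that is blue; of the rest the smaller one is meant.

How it is judged:
By the outcome, as a careful person would: the job done as asked, in the order asked, and still so for the second after the job is handed in, with the robot touching nothing.
It also fails if it takes over 69 s, if anything falls off the work surface, if the arm or the gripper's body presses on something with over 40 N, if the wrist force passes 120 N, or if a joint passes its speed limit or range.

## Working session

There is one attempt and no reset: what is moved stays moved. The work goes in short steps, Python scripts to look and compute and a tool call to move; the robot and the scene stay as the last step left them, time stands still between calls to the robot, and variables do not carry over. Pictures are saved under pics/ and viewed, at most 14 in all, crops included, and the job is handed in when it is done.

Besides the shell and the picture viewer there is one more tool, called as name(argument=value, ...), one argument or row to a line, values as JSON. jog_arm: Moves the arm, as the interface text tells. Shift numbers are shares of 80 mm and turn numbers shares of 0.1 rad, none past 1 either way. Its arguments: {"type":"object","properties":{"targets":{"type":"array","items":{"type":"object","properties":{"xyz":{"type":"array","items":{"type":"number"}},"spin":{"type":"number"}}}},"gripper":{"type":"number"}},"required":["targets"]}

```bash
mkdir -p pics; ls
python3 - <<'E'
from plant import bot
import cv2,numpy as np
o=bot.get_obs();print(o)
for n in("scene","side"):
    im=bot.capture(n);cv2.imwrite(f"pics/{n}0.png",im);c=bot.get_calibration(n);print(n,c)
print(bot.get_calibration("wrist"))
E
```

```text
pics
{'time': 0.0, 'joint_positions': array([-1.40902091e+00,  3.42716323e-01,  1.52500139e+00,  1.72936751e-05,
        1.27540624e+00, -1.45948907e-01]), 'dq': array([ 0.00054924,  0.0006745 ,  0.00024948,  0.00048391, -0.00071252,
       -0.00124672]), 'tau': array([ 6.37539506e-05, -4.31239700e+01, -2.44218099e+01,  7.16726203e-02,
        5.60436677e-02, -1.22687366e-04]), 'tool_pos': array([ 159.00400582, -499.92090836,  226.05374435]), 'tcp_rot': array([-3.14008004e+00, -2.39059774e-04,  3.07719095e-01]), 'contact_force': array([-0.19568735,  0.17231559, -0.2584007 ]), 'moment': array([-0.01268632, -0.02010318, -0.03951708]), 'finger_force': 0.0, 'grip_width': 91.81039446623161}
scene {'vfov': 54.94751920161207, 'cx': 281.8055003291891, 'cy': 206.6280445483543, 'eye': array([1437.40702514, -651.24150069,  860.43363174]), 'rotation': array([-2.17626511,  0.02470406,  1.00738602])}
side {'vfov': 53.03717809611431, 'cx': 288.18192725306835, 'cy': 209.17325728033865, 'eye': array([ 475.35419177,  941.66206094, 1278.33816267]), 'rotation': array([-2.38566217,  0.01400379, -3.11053374])}
{'vfov': 71.01997790054787, 'cx': 279.8865521186856, 'cy': 212.34543057014048, 'eye': array([ 239.44652149, -474.32522986,  385.02267889]), 'rotation': array([ 2.82937358e+00,  7.26359385e-04, -1.26322231e+00])}
```

View pics/scene0.png

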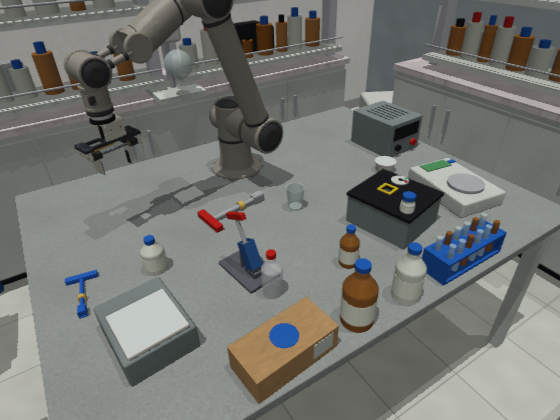

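View pics/side0.png

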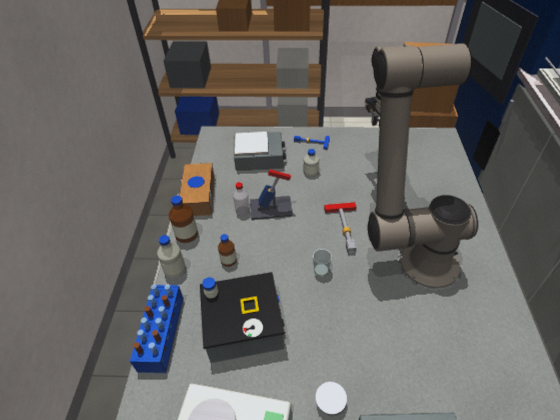

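Candidates for the key (scene picture): the blue key lying at (82,290) is to be left alone. The large red one lies with its bar at (209,220) and shank to (262,196). The small red-barred one stands in the blue sleeve, bar at (236,216). That last one is the smaller non-blue key, so it is the target. Valve mouth is at (388,188), dial at (400,181).

```bash
cat > h.py <<'E'
from plant import bot
import cv2,numpy as np
from scipy.spatial.transform import Rotation as R
def cal(n):
    c=bot.get_calibration(n);return dict(f=210/np.tan(np.radians(c["vfov"]/2)),c=np.array([c["cx"],c["cy"]]),e=np.array(c["eye"]),R=R.from_euler("xyz",c["rotation"]).as_matrix())
def ray(c,p):
    d=c["R"]@np.r_[(np.array(p)-c["c"])/c["f"],1];return d/np.linalg.norm(d)
def plane(c,p,z):
    d=ray(c,p);return c["e"]+d*(z-c["e"][2])/d[2]
def tri(c1,p1,c2,p2):
    d1,d2=ray(c1,p1),ray(c2,p2);s=np.linalg.lstsq(np.c_[d1,-d2],c2["e"]-c1["e"],rcond=None)[0]
    a,b=c1["e"]+s[0]*d1,c2["e"]+s[1]*d2;return (a+b)/2,np.linalg.norm(a-b)
def proj(c,P):
    q=c["R"].T@(np.array(P)-c["e"]);return c["c"]+c["f"]*q[:2]/q[2]
def mask(im,col):
    h=cv2.cvtColor(im,cv2.COLOR_BGR2HSV)
    if col=="red":return cv2.inRange(h,(0,150,70),(6,255,255))|cv2.inRange(h,(174,150,70),(180,255,255))
    if col=="yellow":return cv2.inRange(h,(24,140,120),(34,255,255))
    if col=="blue":return cv2.inRange(h,(100,110,40),(125,255,255))
    if col=="white":return cv2.inRange(h,(0,0,200),(180,40,255))
def blobs(m,amin=8):
    cs,_=cv2.findContours(m,cv2.RETR_EXTERNAL,cv2.CHAIN_APPROX_NONE)
    return [(cv2.contourArea(c),cv2.minAreaRect(c)) for c in cs if cv2.contourArea(c)>=amin]
E
python3 - <<'E'
from h import *
ims={n:cv2.imread(f"pics/{n}0.png") for n in("scene","side")}
for n in ims:
    for col in("red","yellow","blue"):
        for a,((x,y),(w,h),t) in blobs(mask(ims[n],col),25):
            print(n,col,a,np.round([x,y,w,h,t],1))
    c=cal(n);print(proj(c,[600,0,0]),proj(c,[0,0,0]))
a=cv2.resize(ims["scene"][185:305,180:330],None,fx=2.6,fy=2.6,interpolation=2)
b=cv2.resize(ims["side"][155:275,210:360],None,fx=2.6,fy=2.6,interpolation=2)
cv2.imwrite("pics/crop1.png",np.hstack([a,b]))
E
```

```text
scene red 67.5 [270.5 254.    9.   10.    0. ]
scene red 108.0 [235.5 215.5   7.   19.   90. ]
scene red 218.5 [210.2 220.3  29.3   9.2  40.6]
scene red 67.0 [508.3  21.7   7.8  11.4  14. ]
scene red 54.5 [476.6  16.6   6.8  10.2  14. ]
scene yellow 115.0 [387.  188.1  18.6   9.1  21.8]
scene blue 533.5 [283.5 335.   24.   29.   90. ]
scene blue 123.0 [ 81.1 307.5  19.1   9.5  80.5]
scene blue 247.0 [ 82.4 282.5  18.6  33.2  74.7]
scene blue 193.0 [363.  265.5  15.   16.   90. ]
scene blue 139.0 [415. 248.  12.  14.  90.]
scene blue 438.5 [249.6 254.5  31.4  17.2  69.4]
scene blue 76.0 [148.5 239.5   9.   11.   90. ]
scene blue 60.5 [351.  228.5   9.    8.   90. ]
scene blue 2166.0 [463.4 248.2  41.7  88.   59. ]
scene blue 118.0 [409. 196.  10.  14.  90.]
scene blue 64.5 [16. 64.  8. 10. 90.]
scene blue 92.5 [39.3 47.2 12.6  9.2 71.6]
scene blue 71.5 [544.5  43.    8.   11.   90. ]
scene blue 39.5 [186.5  41.    6.    7.   90. ]
scene blue 77.0 [525.5  31.5   9.   11.   90. ]
scene blue 49.5 [263.5  20.    8.    7.   90. ]
scene blue 45.0 [492.5  19.5   5.6  10.4  14. ]
scene blue 3
[... 293 characters left out ...]
2730.5 [156.4 327.9  37.6  92.9  13.2]
side blue 117.0 [208.5 283.2  12.3  12.6  18.4]
side blue 73.0 [164.  239.5   9.   10.   90. ]
side blue 38.0 [223.5 237.5   7.    7.   90. ]
side blue 71.0 [176. 200.   8.  10.  90.]
side blue 154.5 [266.3 195.9  11.2  21.   26.6]
side blue 120.0 [195.5 181.4  10.4  15.7  78.7]
side blue 27.0 [311.  151.5   5.    6.   90. ]
side blue 60.0 [319. 142.  12.  20.  90.]
side blue 34.5 [299.5 138.5   5.   11.   90. ]
side blue 1246.0 [196. 115.  36.  42.  90.]
side blue 2021.5 [476.  116.   56.3 109.1  26.6]
side blue 1985.5 [536.   36.5  73.   46.   90. ]
side blue 240.5 [464.3  20.9   6.8  45.7  16.4]
[267.54796284 259.81826689] [429.0248707  262.53421986]
```

View pics/crop1.png

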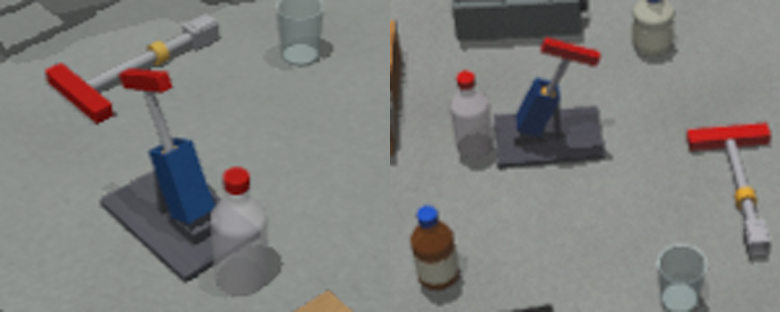

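The crop shows the small red-barred key in the blue sleeve (scene bar (235,215), side bar (279,174)), leaning towards the robot. The bigger red key lies apart. Target confirmed.

Run:
```python
from h import *
S,D=cal("scene"),cal("side")
print("bar",tri(S,(235.5,215.5),D,(279.1,174.2)))
print("mouth",tri(S,(387,188.1),D,(248.8,304.6)),plane(S,(387,188.1),123),plane(D,(248.8,304.6),123))
im=cv2.imread("pics/side0.png")
u=np.array([np.cos(np.radians(15.5)),np.sin(np.radians(15.5))])*11
a,_=tri(S,(235.5,215.5),D,(279.1,174.2))
for s in(-1,1):print("end",plane(D,np.array([279.1,174.2])+s*u,a[2]-s*19))
m=mask(im,"yellow");c=max(cv2.findContours(m,0,1)[0],key=cv2.contourArea)
P=np.array([plane(D,p[0],123)[:2] for p in c],np.float32);print("mouth rect",cv2.minAreaRect(P))
o=bot.get_obs();W=cal("wrist");T=R.from_euler("xyz",o["tcp_rot"]).as_matrix()
print("cam in tool",T.T@(W["e"]-o["tool_pos"]),(T.T@W["R"]).round(3))
```

```text
bar (array([ 563.72411717, -276.2766948 ,  182.91854288]), np.float64(0.3349215603450111))
mouth (array([634.06132357, 260.75041043, 120.30894431]), np.float64(4.08218306958233)) [634.87153769 256.84485462 123.        ] [635.28456808 263.69597927 123.        ]
end [ 603.84857531 -271.17776834  201.91854288]
end [ 522.99063942 -280.67835522  163.91854288]
mouth rect ((634.9609985351562, 263.283935546875), (52.931732177734375, 53.92616653442383), 12.946372985839844)
cam in tool [  84.44424052   -0.28421209 -158.87750393] [[-0.    -0.952 -0.307]
 [ 1.    -0.     0.001]
 [-0.001 -0.307  0.952]]
```

```bash
cat >> h.py <<'E'
def go(P,yaw=None):
    """shift (units of 80 mm, tool axes) and spin (0.1 rad units) to reach P, as of now"""
    o=bot.get_obs();T=R.from_euler("xyz",o["tcp_rot"]).as_matrix();v=T.T@(np.array(P)-o["tool_pos"])/80
    print("t %.2f"%o["time"],"tcp",o["tool_pos"].round(1),"yaw %.3f"%o["tcp_rot"][2],"units",v.round(3),"spin",None if yaw is None else round(-(yaw-o["tcp_rot"][2])/.1,2))
E
python3 -c "
from h import *
go([564,-276,300],.117)"
```

```text
t 0.10 tcp [ 159.  -500.   226.1] yaw 0.308 units [ 5.673 -1.136 -0.921] spin 1.91
```

jog_arm(
  targets=[
    {"xyz": [0.709,-0.142,-0.115],"spin": 0},
    {"xyz": [0.709,-0.142,-0.115],"spin": 0},
    {"xyz": [0.709,-0.142,-0.115],"spin": 0},
    {"xyz": [0.709,-0.142,-0.115],"spin": 0},
    {"xyz": [0.709,-0.142,-0.115],"spin": 0},
    {"xyz": [0.709,-0.142,-0.115],"spin": 0},
    {"xyz": [0.709,-0.142,-0.115],"spin": 0},
    {"xyz": [0.709,-0.142,-0.115],"spin": 0},
    {"xyz": [0,0,0],"spin": 0.95},
    {"xyz": [0,0,0],"spin": 0.95},
  ],
)

```text
time: 1.35
tool_pos: [564.6, -275.3, 299.4]
tcp_rot: [-3.141, 0.001, 0.116]
contact_force: [1.1, -0.8, 0.7]
grip_width: 91.9
finger_force: 0.0
```

Run:
```python
from h import *
bot.capture("side")
W=cal("wrist");im=bot.capture("wrist");cv2.imwrite("pics/w1.png",im)
for a,r in blobs(mask(im,"red"),100):
    print(a,r);b=cv2.boxPoints(r);print([plane(W,p,183).round(1) for p in b], plane(W,r[0],183))
go([564,-276,300])
```

```text
325.5 ((261.0, 333.0), (22.0, 16.0), 90.0)
[array([ 428.1, -260.3,  183. ]), array([ 430.1, -278.1,  183. ]), array([ 400. , -281.1,  183. ]), array([ 398. , -262.9,  183. ])] [ 414.25945353 -270.59623788  183.        ]
266.0 ((258.5, 285.0), (17.0, 18.0), 0.0)
[array([ 463.8, -254.1,  183. ]), array([ 485.7, -252.3,  183. ]), array([ 487.7, -270.2,  183. ]), array([ 465.9, -272.3,  183. ])] [ 475.90493531 -262.22388224  183.        ]
1214.0 ((277.41253662109375, 205.052734375), (80.13838958740234, 18.086278915405273), 89.157470703125)
[array([ 604.4, -259.4,  183. ]), array([ 606.6, -276.2,  183. ]), array([ 525.6, -287. ,  183. ]), array([ 523.3, -268.7,  183. ])] [ 566.73733246 -272.59646939  183.        ]
749.5 ((275.5, 30.5), (33.0, 29.0), 90.0)
[array([ 725.1, -241.9,  183. ]), array([ 727.7, -265.2,  183. ]), array([ 704.2, -268.1,  183. ]), array([ 701.5, -244.1,  183. ])] [ 714.78077047 -254.78492568  183.        ]
t 1.45 tcp [ 564.  -275.9  299.6] yaw 0.118 units [-0.     0.001 -0.005] spin None
```

View pics/w1.png

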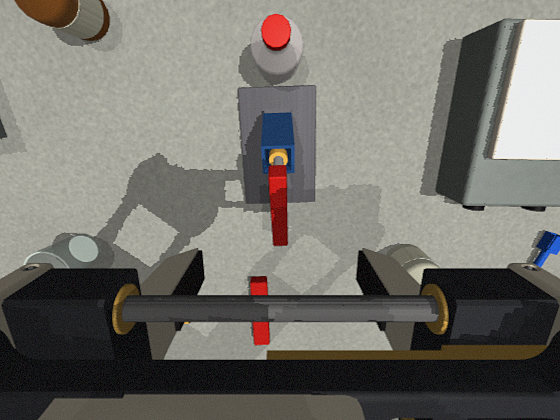

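The picture shows the key's bar at (277,165)–(281,245), straight below the open fingers and aligned with them. The wash bottle's cap is at (276,30).

jog_arm(
  targets=[
    {"xyz": [0,-0.034,0.3]},
    {"xyz": [0,0,0.4]},
    {"xyz": [0,0,0.4]},
    {"xyz": [0,0,0.3]},
    {"xyz": [0,0,0.2]},
    {"xyz": [0,0,0.095]},
    {"xyz": [0,0,0]},
    {"xyz": [0,0,0]},
    {"xyz": [0,0,0]},
    {"xyz": [0,0,0]},
  ],
)

```text
invalid input
```

jog_arm(
  targets=[
    {"xyz": [0,0,0]},
    {"xyz": [0,0,0]},
    {"xyz": [0,0,0]},
    {"xyz": [0,0,0]},
    {"xyz": [0,0,0]},
    {"xyz": [0,0,0]},
    {"xyz": [0,0,0]},
    {"xyz": [0,0,0]},
    {"xyz": [0,0,0]},
    {"xyz": [0,0,0]},
  ],
  gripper=0,
)

```text
invalid input
```

jog_arm(
  targets=[
    {"xyz": [0,-0.034,0.3],"spin": 0},
    {"xyz": [0,0,0.4],"spin": 0},
    {"xyz": [0,0,0.4],"spin": 0},
    {"xyz": [0,0,0.3],"spin": 0},
    {"xyz": [0,0,0.2],"spin": 0},
    {"xyz": [0,0,0.095],"spin": 0},
    {"xyz": [0,0,0],"spin": 0},
    {"xyz": [0,0,0],"spin": 0},
    {"xyz": [0,0,0],"spin": 0},
    {"xyz": [0,0,0],"spin": 0},
  ],
)

```text
time: 2.7
tool_pos: [563.8, -273.7, 165.2]
tcp_rot: [3.141, -0.001, 0.118]
contact_force: [0.3, -0.4, 0.2]
grip_width: 91.8
finger_force: 0.0
```

jog_arm(
  targets=[
    {"xyz": [0,0,0],"spin": 0},
    {"xyz": [0,0,0],"spin": 0},
    {"xyz": [0,0,0],"spin": 0},
    {"xyz": [0,0,0],"spin": 0},
    {"xyz": [0,0,0],"spin": 0},
    {"xyz": [0,0,0],"spin": 0},
    {"xyz": [0,0,0],"spin": 0},
    {"xyz": [0,0,0],"spin": 0},
    {"xyz": [0,0,0],"spin": 0},
    {"xyz": [0,0,0],"spin": 0},
  ],
  gripper=0,
)

```text
time: 3.95
tool_pos: [563.7, -273.5, 164.7]
tcp_rot: [3.142, -0.0, 0.118]
contact_force: [-0.4, 0.5, -0.0]
grip_width: 16.2
finger_force: 29.9
```

jog_arm(
  targets=[
    {"xyz": [-0.03,0,-0.07],"spin": 0},
    {"xyz": [-0.06,0,-0.13],"spin": 0},
    {"xyz": [-0.06,0,-0.13],"spin": 0},
    {"xyz": [-0.06,0,-0.13],"spin": 0},
    {"xyz": [-0.06,0,-0.13],"spin": 0},
    {"xyz": [-0.06,0,-0.13],"spin": 0},
    {"xyz": [-0.06,0,-0.13],"spin": 0},
    {"xyz": [-0.06,0,-0.13],"spin": 0},
    {"xyz": [-0.06,0,-0.13],"spin": 0},
    {"xyz": [0,0,0],"spin": 0},
  ],
)

```text
time: 5.2
tool_pos: [523.2, -278.7, 254.7]
tcp_rot: [3.14, -0.001, 0.118]
contact_force: [0.1, 0.3, -1.6]
grip_width: 15.5
finger_force: 29.9
```

Run:
```python
from h import *
a=bot.capture("side");b=bot.capture("scene")
cv2.imwrite("pics/s2.png",np.hstack([cv2.resize(x,None,fx=3,fy=3,interpolation=2) for x in(b[150:290,170:300],a[100:240,230:360])]))
go([635,260,250])
```

```text
t 5.30 tcp [ 523.1 -278.3  253.4] yaw 0.118 units [ 2.18  -6.518  0.043] spin None
```

View pics/s2.png

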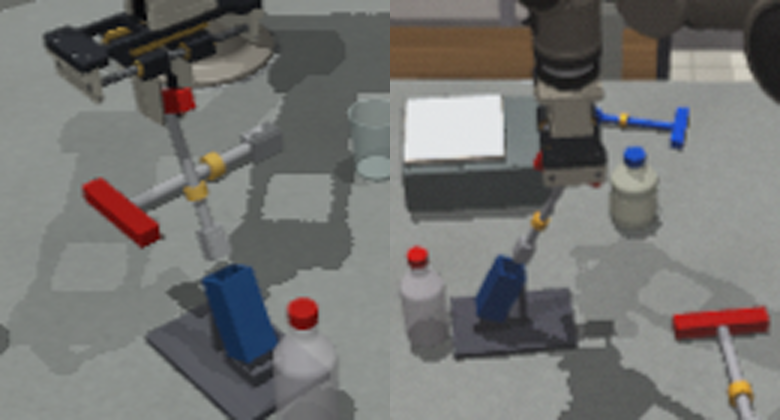

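The key is out of the sleeve and still tilted. The collar is at scene (235,213) and side (280,173). Next I carry it high towards the unit.

jog_arm(
  targets=[
    {"xyz": [0,0,-0.3],"spin": 0},
    {"xyz": [0,0,-0.4],"spin": 0},
    {"xyz": [0.1,-0.3,-0.3],"spin": 0},
    {"xyz": [0.14,-0.6,-0.09],"spin": 0},
    {"xyz": [0.14,-0.65,0],"spin": 0},
    {"xyz": [0.14,-0.65,0],"spin": 0},
    {"xyz": [0.14,-0.65,0],"spin": 0},
    {"xyz": [0.14,-0.65,0],"spin": 0},
    {"xyz": [0.14,-0.65,0],"spin": 0},
    {"xyz": [0.14,-0.65,0],"spin": 0},
  ],
)

```text
time: 6.55
tool_pos: [563.7, 115.0, 340.1]
tcp_rot: [3.142, 0.001, 0.118]
contact_force: [0.7, -0.9, -1.5]
grip_width: 15.7
finger_force: 29.9
```

jog_arm(
  targets=[
    {"xyz": [0.1,-0.5,0],"spin": 0},
    {"xyz": [0.1,-0.4,0],"spin": 0},
    {"xyz": [0,0,0],"spin": -0.7},
    {"xyz": [0,0,0],"spin": -0.8},
    {"xyz": [0,0,0],"spin": -0.8},
    {"xyz": [0,0,0],"spin": 0},
    {"xyz": [0,0,0],"spin": 0},
    {"xyz": [0,0,0],"spin": 0},
    {"xyz": [0,0,0],"spin": 0},
    {"xyz": [0,0,0],"spin": 0},
  ],
)

```text
time: 7.8
tool_pos: [571.2, 186.5, 340.7]
tcp_rot: [3.141, -0.0, 0.348]
contact_force: [-0.6, -0.5, -2.2]
grip_width: 16.1
finger_force: 29.9
```

Run:
```python
from h import *
W=cal("wrist");im=bot.capture("wrist");cv2.imwrite("pics/w3.png",im)
go([635,260,350])
for col,z in(("yellow",123),("white",124),("red",124)):
    for a,r in blobs(mask(im,col),60): print(col,a,np.round(r[0],1),np.round(r[1],1),round(r[2],1),plane(W,r[0],z).round(1))
m=mask(im,"yellow");c=max(cv2.findContours(m,0,1)[0],key=cv2.contourArea)
P=np.array([plane(W,p[0],123)[:2] for p in c],np.float32);print("mouth rect",cv2.minAreaRect(P))
```

```text
t 7.85 tcp [571.2 186.5 340.7] yaw 0.348 units [ 1.062 -0.592 -0.116] spin None
yellow 795.0 [238.6 115.7] [45.  45.4] 7.1 [635.3 263.1 123. ]
white 2157.5 [ 55.1 213.3] [59.5 47. ] 26.6 [432.7 457.1 124. ]
white 1966.5 [174.5 107.5] [51. 49.] 90.0 [618.1 338.2 124. ]
white 6925.5 [28.8 59.6] [ 79.5 147. ] 16.6 [611.8 507.8 124. ]
white 451.0 [24.5  8. ] [16. 39.] 90.0 [662.5 516.9 124. ]
red 507.0 [450.8 345.9] [20.1 31.3] 26.6 [ 420.5 -153.8  124. ]
red 318.0 [280.5 328.5] [13. 25.] 90.0 [360.5 109.2 124. ]
red 2797.5 [279. 252.] [84. 36.] 90.0 [481.2 155.3 124. ]
mouth rect ((634.7571411132812, 262.2778625488281), (52.57930374145508, 53.24626541137695), 12.633898735046387)
```

View pics/w3.png

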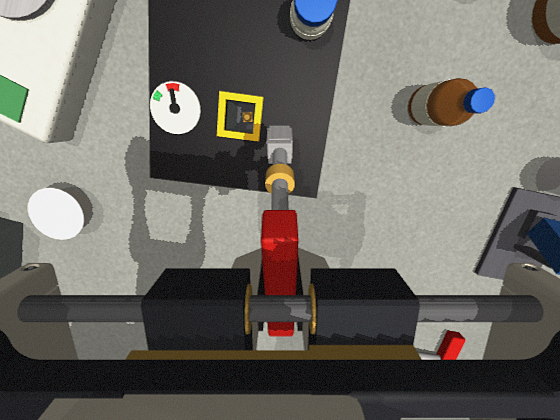

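```bash
cat >> h.py <<'E'
def tilt(px,L):
    """key tilt (rad, tip towards tool +x) from pixel of a point L mm below bar centre"""
    o=bot.get_obs();T=R.from_euler("xyz",o["tcp_rot"]).as_matrix();W=cal("wrist")
    d=T.T@ray(W,px);e=T.T@(W["e"]-o["tool_pos"]);G=np.array([0,0,-19.])
    best=min(((np.linalg.norm(np.cross(G+L*np.array([np.sin(t),0,np.cos(t)])-e,d)),t) for t in np.linspace(-.8,.8,3201)))
    return best
E
python3 - <<'E'
from h import *
W=cal("wrist");im=cv2.imread("pics/w3.png")
print("collar",tilt((280,180),92))
h=cv2.cvtColor(im,cv2.COLOR_BGR2HSV)
c0=plane(W,(174.5,107.5),124)[:2]
ys,xs=np.mgrid[85:130,150:200];P=np.array([plane(W,p,125)[:2] for p in zip(xs.ravel(),ys.ravel())])
V=h[ys.ravel(),xs.ravel()];k=(V[:,2]<80);d=P-c0;r=np.hypot(*d.T);q=k&(r<26)
v=d[q&(r>7)];print(q.sum(),np.round(np.arctan2(v[:,1],v[:,0]),2),v.mean(0),d[q].mean(0))
v2=v.mean(0)
for nm,lo,hi in(("red",0,8),("green",45,85)):
    g=(V[:,0]>=lo)&(V[:,0]<=hi)&(V[:,1]>120)&(V[:,2]>90)&(r<29);a=np.arctan2(d[g,1],d[g,0]);print(nm,g.sum(),a.min(),a.max())
print("pointer yaw",np.arctan2(v2[1],v2[0]))
E
```

```text
collar (np.float64(0.04446028270304756), np.float64(0.4315))
133 [0.53 0.48 0.42 0.36 0.49 0.43 0.37 0.31 0.51 0.44 0.38 0.32 0.52 0.46
 0.39 0.32 0.54 0.47 0.4  0.33 0.49 0.41 0.33 0.25 0.51 0.43 0.34 0.26
 0.53 0.44 0.35 0.26 0.56 0.46 0.36 0.26 0.59 0.48 0.37 0.26 0.63 0.51
 0.39 0.26 0.55 0.41 0.27 0.13 0.6  0.44 0.27] [12.89279589  5.63591126] [4.95827006 2.15213932]
red 61 0.019603885599727408 0.6229754002651564
green 51 1.0966757396759177 1.5133184882702213
pointer yaw 0.4121052721608375
```

The wrist view shows the mouth at (239,116), with the brass stem in it. The dial is at (175,107) with its pointer in the red, about 0.19 rad relative to the unit. The key (collar (280,180)) is still tilted 0.43 rad in the grip. I'll straighten it against the far wall of the shaft mouth, with the yaw aligned to the unit.

jog_arm(
  targets=[
    {"xyz": [0,0,0],"spin": 0.65},
    {"xyz": [0,0,0],"spin": 0.6},
    {"xyz": [0,0,0],"spin": 0},
    {"xyz": [0,0,0],"spin": 0},
    {"xyz": [0.07,-0.2,0],"spin": 0},
    {"xyz": [0.07,-0.3,0],"spin": 0},
    {"xyz": [0.07,-0.25,0],"spin": 0},
    {"xyz": [0,0,0.3],"spin": 0},
    {"xyz": [0,0,0.35],"spin": 0},
    {"xyz": [0,0,0.2],"spin": 0},
  ],
)

```text
time: 9.1
tool_pos: [573.8, 249.8, 270.8]
tcp_rot: [3.141, 0.002, 0.224]
contact_force: [0.1, 0.4, -0.9]
grip_width: 15.8
finger_force: 29.9
```

Run:
```python
from h import *
a=bot.capture("side");b=bot.capture("scene");bot.capture("wrist")
cv2.imwrite("pics/s4.png",np.hstack([cv2.resize(x,None,fx=3,fy=3,interpolation=2) for x in(b[120:250,330:460],a[220:350,180:310])]))
go([574,249,239],.223)
```

```text
t 9.25 tcp [574.  249.5 271.9] yaw 0.224 units [-0.001  0.005  0.411] spin 0.01
```

View pics/s4.png

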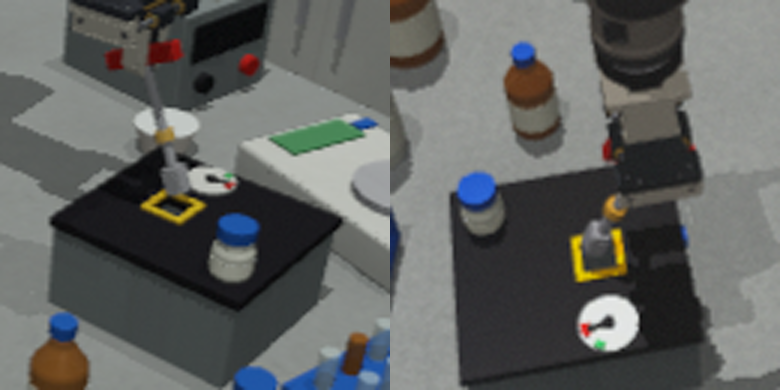

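The tip hangs right over the yellow mouth (scene (178,180) in the crop, side (598,245)). Lower it and lever.

jog_arm(
  targets=[
    {"xyz": [0,0,0.15],"spin": 0},
    {"xyz": [0,0,0.15],"spin": 0},
    {"xyz": [0,0,0.11],"spin": 0},
    {"xyz": [0,0,0],"spin": 0},
    {"xyz": [0.05,0,0],"spin": 0},
    {"xyz": [0.05,0,0],"spin": 0},
    {"xyz": [0.05,0,0],"spin": 0},
    {"xyz": [0.05,0,0],"spin": 0},
    {"xyz": [0.05,0,0],"spin": 0},
    {"xyz": [0.05,0,0],"spin": 0},
  ],
)

```text
time: 10.5
tool_pos: [598.1, 254.1, 239.9]
tcp_rot: [3.141, 0.0, 0.223]
contact_force: [-2.5, -0.5, -0.3]
grip_width: 15.8
finger_force: 30.0
```

jog_arm(
  targets=[
    {"xyz": [0.06,0,0],"spin": 0},
    {"xyz": [0.06,0,0],"spin": 0},
    {"xyz": [0.06,0,0],"spin": 0},
    {"xyz": [0.06,0,0],"spin": 0},
    {"xyz": [0.06,0,0],"spin": 0},
    {"xyz": [0.06,0,0],"spin": 0},
    {"xyz": [0.06,0,0],"spin": 0},
    {"xyz": [0.06,0,0],"spin": 0},
    {"xyz": [0.06,0,0],"spin": 0},
    {"xyz": [0.03,0,0],"spin": 0},
  ],
)

```text
time: 11.75
tool_pos: [642.6, 264.2, 239.7]
tcp_rot: [3.142, 0.0, 0.223]
contact_force: [-2.3, -1.0, -1.6]
grip_width: 15.7
finger_force: 30.0
```

Run:
```python
from h import *
im=bot.capture("wrist");h=cv2.cvtColor(im,cv2.COLOR_BGR2HSV);print(bot.get_obs()["contact_force"])
m=cv2.inRange(h,(12,110,60),(34,255,255))
for a,r in blobs(m,40): print(a,np.round(r[0],1),np.round(r[1],1),r[2],tilt(r[0],92))
cv2.imwrite("pics/w5.png",im);go([635,262.7,240],.223)
```

```text
[-2.18844324 -0.34462106 -1.25850467]
2985.5 [273. 352.] [ 14. 292.] 90.0 (np.float64(30.84479799435984), np.float64(-0.8))
196.0 [312.1 308.5] [49.1  7.1] 88.26429748535156 (np.float64(25.9779808639302), np.float64(-0.7845000000000001))
188.5 [247.5 308.5] [49.  7.] 90.0 (np.float64(26.63765170566862), np.float64(-0.7845000000000001))
1131.5 [280.5 215. ] [50. 55.] 90.0 (np.float64(0.2948115571333966), np.float64(0.07950000000000002))
2598.5 [530.5 155.5] [55. 57.] 90.0 (np.float64(131.28939583700193), np.float64(0.8))
t 11.80 tcp [642.7 264.2 239.7] yaw 0.223 units [-0.098 -0.003 -0.003] spin -0.0
```

View pics/w5.png

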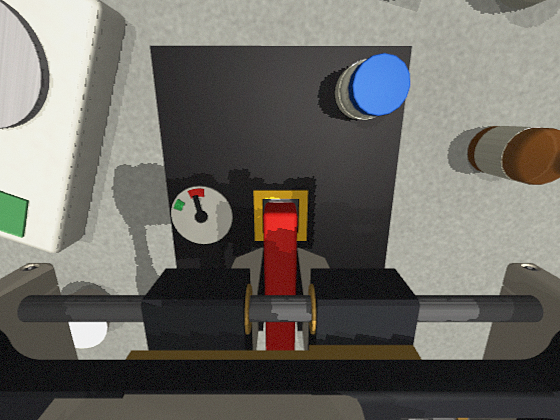

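The view shows the bar now almost level over the mouth (far end at (280,212)) and the dial pointer still in the red. I'll work out the tilt from the bar's end edges and the fixed views.

Run:
```python
from h import *
im=cv2.imread("pics/w5.png");m=mask(im,"red")
print("red rows col280", np.where(m[:,280])[0][[0,-1]], "V",cv2.cvtColor(im,40)[200:245:2,280,2])
o=bot.get_obs();T=R.from_euler("xyz",o["tcp_rot"]).as_matrix();W=cal("wrist")
for t in(0,.04,.08,.12):
    x=np.array([np.cos(t),0,-np.sin(t)]);z=np.array([-np.sin(t),0,-np.cos(t)])
    print(t,[proj(W,o["tool_pos"]+T@(np.array([0,0,-19])+45*x+s*10*z)).round(1) for s in(1,-1)])
S,D=cal("scene"),cal("side");q={}
for n,c in(("scene",S),("side",D)):
    i=bot.capture(n);h=cv2.cvtColor(i,40);P=proj(c,o["tool_pos"]+[0,0,19-92]);x,y=P.astype(int)
    k=cv2.inRange(h,(10,110,60),(34,255,255))[y-12:y+13,x-14:x+15]
    print(n,P.round(1),[(a,np.round(np.array(r[0])+[x-14,y-12],1),np.round(r[1],1)) for a,r in blobs(k,4)])
```

```text
red rows col280 [203 349] V [ 92 162  84  87  84  91 116 205 225 233 233 231 233 236 139 153 150 157
 152 151 149 150 152]
0 [array([280.5, 207.2]), array([280.4, 196.1])]
0.04 [array([280.5, 209.2]), array([280.4, 196.3])]
0.08 [array([280.5, 211.5]), array([280.4, 196.7])]
0.12 [array([280.5, 213.9]), array([280.4, 197.2])]
scene [391.9 177.3] [(9.5, array([395. , 187.5]), array([3., 6.])), (22.0, array([382.1, 186.6]), array([ 3.9, 11.1])), (18.5, array([390. , 177.8]), array([6.3, 4.7]))]
side [245.2 297.2] [(86.0, array([249. , 302.5]), array([13., 18.]))]
```

jog_arm(
  targets=[
    {"xyz": [-0.05,0,0],"spin": 0},
    {"xyz": [-0.035,0,0],"spin": 0},
    {"xyz": [0,-0.006,0],"spin": -0.9},
    {"xyz": [0,-0.006,0],"spin": -0.95},
    {"xyz": [0,0,0.1],"spin": 0},
    {"xyz": [0,0,0.15],"spin": 0},
    {"xyz": [0,0,0.15],"spin": 0},
    {"xyz": [0,0,0.15],"spin": 0},
    {"xyz": [0,0,0.1],"spin": 0},
    {"xyz": [0,0,0],"spin": 0},
  ],
)

```text
time: 13.15
tool_pos: [635.0, 263.4, 186.9]
tcp_rot: [-3.141, 0.002, 0.408]
contact_force: [-0.1, -0.1, -2.1]
grip_width: 15.2
finger_force: 30.0
```

jog_arm(
  targets=[
    {"xyz": [0,0,0.04],"spin": 0},
    {"xyz": [0,0,0.05],"spin": 0},
    {"xyz": [0,0,0.05],"spin": 0},
    {"xyz": [0,0,0.05],"spin": 0},
    {"xyz": [0,0,0.05],"spin": 0},
    {"xyz": [0,0,0.04],"spin": 0},
    {"xyz": [0,0,0.03],"spin": 0},
    {"xyz": [0,0,0.02],"spin": 0},
    {"xyz": [0,0,0],"spin": 0},
    {"xyz": [0,0,0],"spin": 0},
  ],
)

```text
time: 14.4
tool_pos: [635.4, 263.6, 161.6]
tcp_rot: [3.141, -0.0, 0.408]
contact_force: [-0.1, 0.4, -1.2]
grip_width: 16.0
finger_force: 30.0
```

jog_arm(
  targets=[
    {"xyz": [0,0,0.02],"spin": 0},
    {"xyz": [0,0,0.02],"spin": 0},
    {"xyz": [0,0,0.01],"spin": 0},
    {"xyz": [0,0,0],"spin": 0},
    {"xyz": [0,0,0],"spin": 0},
    {"xyz": [0,-0.003,0],"spin": -0.5},
    {"xyz": [0,-0.006,0],"spin": -0.9},
    {"xyz": [0,-0.006,0],"spin": -0.9},
    {"xyz": [0,-0.006,0],"spin": -0.9},
    {"xyz": [0,0,0],"spin": 0},
  ],
)

```text
time: 15.65
tool_pos: [635.1, 264.3, 158.6]
tcp_rot: [3.139, -0.001, 0.728]
contact_force: [-0.2, -2.6, 5.1]
grip_width: 16.1
finger_force: 30.0
```

```bash
cat >> h.py <<'E'
def pointer(im,W,C=(618.1,338.2)):
    h=cv2.cvtColor(im,40);ys,xs=np.mgrid[0:420,0:560];c=proj(W,[*C,124]).astype(int)
    ys,xs=ys[c[1]-40:c[1]+40,c[0]-40:c[0]+40].ravel(),xs[c[1]-40:c[1]+40,c[0]-40:c[0]+40].ravel()
    d=np.array([plane(W,p,125)[:2] for p in zip(xs,ys)])-C;V=h[ys,xs];r=np.hypot(*d.T)
    v=d[(V[:,2]<80)&(r<24)&(r>7)];return np.arctan2(*v.mean(0)[::-1]),len(v),c
E
python3 - <<'E'
from h import *
o=bot.get_obs();print(o["contact_force"],o["moment"]);W=cal("wrist");im=bot.capture("wrist");print(pointer(im,W));go([635,263,160],.223+1.35)
E
```

```text
[-0.16205035 -2.60611206  5.12935646] [-0.82813444  0.16839269 -0.09871603]
(np.float64(0.5141761404854084), 164, array([181, 191]))
t 15.70 tcp [635.1 264.3 158.6] yaw 0.728 units [-0.011  0.011 -0.018] spin -8.45
```

jog_arm(
  targets=[
    {"xyz": [0,-0.003,0],"spin": -0.9},
    {"xyz": [0,-0.004,0],"spin": -0.9},
    {"xyz": [0,-0.004,0],"spin": -0.9},
    {"xyz": [0,-0.004,0],"spin": -0.9},
    {"xyz": [0,-0.004,0],"spin": -0.9},
    {"xyz": [0,-0.004,0],"spin": -0.9},
    {"xyz": [0,-0.004,0],"spin": -0.9},
    {"xyz": [0,-0.004,0],"spin": -0.9},
    {"xyz": [0,0,0],"spin": -0.6},
    {"xyz": [0,0,0],"spin": 0},
  ],
)

```text
time: 16.95
tool_pos: [633.3, 265.5, 158.6]
tcp_rot: [3.139, 0.001, 1.507]
contact_force: [-0.6, -2.3, 5.4]
grip_width: 16.2
finger_force: 30.0
```

Run:
```python
from h import *
o=bot.get_obs();print(o["contact_force"],o["moment"]);W=cal("wrist");im=bot.capture("wrist");print(pointer(im,W)[0]-.223,pointer(im,W)[2]);go([635,263,160],.223+1.35)
cv2.imwrite("pics/w6.png",im)
```

```text
[-0.59819732 -2.31887816  5.35784427] [-0.74160297 -0.28149481 -0.0662294 ]
1.074627168050213 [247 137]
t 17.00 tcp [633.3 265.5 158.6] yaw 1.507 units [-0.03   0.023 -0.018] spin -0.66
```

jog_arm(
  targets=[
    {"xyz": [0,0,0],"spin": -0.3},
    {"xyz": [0,0,0],"spin": -0.3},
    {"xyz": [0,0,0],"spin": -0.3},
    {"xyz": [0,0,0],"spin": -0.3},
    {"xyz": [0,0,0],"spin": 0},
    {"xyz": [0,0,0],"spin": 0},
    {"xyz": [0,0,0],"spin": 0},
    {"xyz": [0,0,0],"spin": 0},
    {"xyz": [0,0,0],"spin": 0},
    {"xyz": [0,0,0],"spin": 0},
  ],
)

```text
time: 18.25
tool_pos: [633.2, 265.6, 158.5]
tcp_rot: [3.139, 0.001, 1.626]
contact_force: [1.6, -2.0, 5.4]
grip_width: 15.6
finger_force: 30.0
```

Run:
```python
from h import *
o=bot.get_obs();print(o["contact_force"],o["moment"]);W=cal("wrist");im=bot.capture("wrist");print(pointer(im,W)[0]-.223,pointer(im,W)[2]);go([635,263,160],1.3)
cv2.imwrite("pics/w7.png",im)
```

```text
[ 1.6126863  -2.01137266  5.42104426] [-0.68773501 -0.14716628 -0.20847403]
1.1493906108825727 [261 135]
t 18.30 tcp [633.2 265.6 158.6] yaw 1.626 units [-0.034  0.021 -0.018] spin 3.26
```

View pics/w7.png

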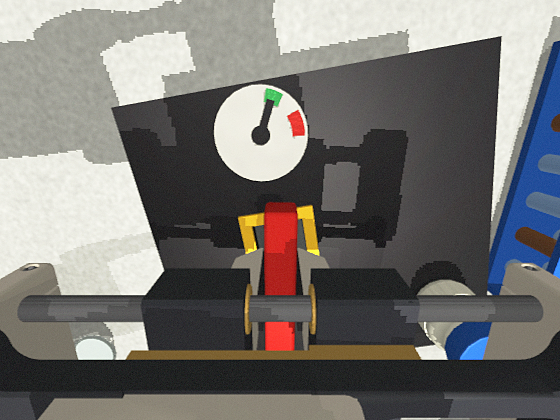

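The picture shows the pointer (tip (271,100)) in the middle of the green mark, and the moment has risen, so the stem is on its stop. I'll ease back within the play and pull the key out.

jog_arm(
  targets=[
    {"xyz": [0,0.003,0],"spin": 0.7},
    {"xyz": [0,0.003,0],"spin": 0.7},
    {"xyz": [0,0,-0.1],"spin": 0},
    {"xyz": [0,0,-0.2],"spin": 0},
    {"xyz": [0,0,-0.25],"spin": 0},
    {"xyz": [0,0,-0.3],"spin": 0},
    {"xyz": [0,0,-0.4],"spin": 0},
    {"xyz": [0,0,-0.4],"spin": 0},
    {"xyz": [0,0,-0.4],"spin": 0},
    {"xyz": [0,0,-0.3],"spin": 0},
  ],
)

```text
time: 19.55
tool_pos: [632.4, 266.8, 348.1]
tcp_rot: [3.14, -0.001, 1.489]
contact_force: [-0.0, 1.3, -2.5]
grip_width: 15.6
finger_force: 30.0
```

Run:
```python
from h import *
o=bot.get_obs();print(o["contact_force"]);W=cal("wrist");im=bot.capture("wrist");print(pointer(im,W)[0]-.223,pointer(im,W)[2]);go([440,-200,350],.118)
cv2.imwrite("pics/w8.png",im)
h=cv2.cvtColor(im,40);m=cv2.inRange(h,(12,110,60),(34,255,255))
for a,r in blobs(m,40): print(a,np.round(r[0],1),np.round(r[1],1))
```

```text
[-0.01599214  1.28464215 -2.47599229]
1.1328113479926816 [263 129]
t 19.60 tcp [632.9 266.9 351.5] yaw 1.489 units [-6.013 -1.928 -0.012] spin 13.71
60.0 [439. 418.] [60.  2.]
3355.0 [292.2 353.5] [ 33.5 332. ]
202.5 [312.2 309. ] [50.1  7.4]
212.0 [247.5 309. ] [50.  7.]
182.5 [477.3 183.2] [29.8 11.9]
73.5 [444. 173.] [10. 10.]
685.0 [281.1 186.7] [39.5 40.6]
209.0 [513.8 152.2] [34.2 13.9]
90.5 [450.5  95.5] [11. 11.]
245.0 [489.   90.8] [14.  34.6]
76.0 [519.9  53. ] [12.4 25.5]
208.5 [538.   50.7] [16.  24.6]
```

View pics/w8.png

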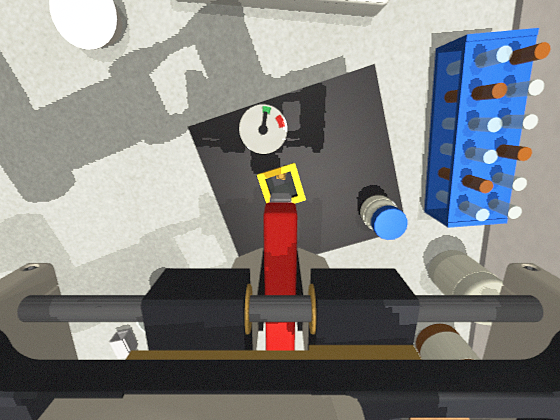

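The key is out of the shaft (its tip at (281,197)) and the pointer is still in the green. For the leaning holder I'll re-tilt the key against the near edge of the shaft mouth, so first I turn back to the unit's yaw.

jog_arm(
  targets=[
    {"xyz": [0,0,0],"spin": 0.9},
    {"xyz": [0,0,0],"spin": 1},
    {"xyz": [0,0,0],"spin": 1},
    {"xyz": [0,0,0],"spin": 1},
    {"xyz": [0,0,0],"spin": 1},
    {"xyz": [0,0,0],"spin": 1},
    {"xyz": [0,0,0],"spin": 1},
    {"xyz": [0,0,0],"spin": 1},
    {"xyz": [0,0,0],"spin": 1},
    {"xyz": [0,0,0],"spin": 1},
  ],
)

```text
time: 20.85
tool_pos: [632.4, 266.6, 345.3]
tcp_rot: [-3.141, 0.001, 0.496]
contact_force: [-0.9, 1.0, -2.1]
grip_width: 16.0
finger_force: 30.0
```

jog_arm(
  targets=[
    {"xyz": [0,0,0],"spin": 1},
    {"xyz": [0,0,0],"spin": 1},
    {"xyz": [0,0,0],"spin": 0.76},
    {"xyz": [0,0,0],"spin": 0},
    {"xyz": [0,0,0],"spin": 0},
    {"xyz": [0.022,0.052,0.3],"spin": 0},
    {"xyz": [0,0,0.3],"spin": 0},
    {"xyz": [0,0,0.2],"spin": 0},
    {"xyz": [0,0,0],"spin": 0},
    {"xyz": [0,0,0],"spin": 0},
  ],
)

```text
time: 22.1
tool_pos: [635.8, 262.7, 282.5]
tcp_rot: [-3.141, -0.001, 0.222]
contact_force: [0.7, -0.7, -2.2]
grip_width: 15.4
finger_force: 30.0
```

Run:
```python
from h import *
go([635.6,263.3,239],.223)
o=bot.get_obs();T=R.from_euler("xyz",o["tcp_rot"]).as_matrix()
im={n:bot.capture(n) for n in("scene","side")}
C={n:cal(n) for n in im};q={}
for n in im:
    h=cv2.cvtColor(im[n],40);P=proj(C[n],o["tool_pos"]+[0,0,19-92]);x,y=P.astype(int)
    k=cv2.inRange(h,(10,100,50),(34,255,255))[y-10:y+11,x-10:x+11]
    bl=blobs(k,4);print(n,P.round(1),[(a,np.round(np.array(r[0])+[x-10,y-10],1),np.round(r[1],1)) for a,r in bl])
    q[n]=np.array(max(bl,key=lambda b:b[0])[1][0])+[x-10,y-10]
X,e=tri(C["scene"],q["scene"],C["side"],q["side"]);print("collar in tool",T.T@(X-o["tool_pos"]),e)
```

```text
t 22.10 tcp [635.8 262.7 282.5] yaw 0.222 units [-0.001 -0.008  0.544] spin -0.01
scene [391.8 165.3] [(16.0, array([390.5, 166. ]), array([4., 5.]))]
side [246.3 289.1] [(4.0, array([242. , 298.5]), array([1., 4.])), (11.5, array([254. , 297.5]), array([3., 4.])), (20.0, array([246.9, 290.8]), array([4.8, 7.1]))]
collar in tool [-2.9817923  -1.67045788 78.1773046 ] 4.064107222065261
```

jog_arm(
  targets=[
    {"xyz": [0,0,0.15],"spin": 0},
    {"xyz": [0,0,0.2],"spin": 0},
    {"xyz": [0,0,0.19],"spin": 0},
    {"xyz": [0,0,0],"spin": 0},
    {"xyz": [-0.05,0,0],"spin": 0},
    {"xyz": [-0.06,0,0],"spin": 0},
    {"xyz": [-0.06,0,0],"spin": 0},
    {"xyz": [-0.06,0,0],"spin": 0},
    {"xyz": [-0.06,0,0],"spin": 0},
    {"xyz": [-0.06,0,0],"spin": 0},
  ],
)

```text
time: 23.45
tool_pos: [608.0, 256.3, 238.5]
tcp_rot: [3.142, -0.001, 0.222]
contact_force: [2.3, -0.5, -0.8]
grip_width: 15.8
finger_force: 30.0
```

jog_arm(
  targets=[
    {"xyz": [-0.06,0,0],"spin": 0},
    {"xyz": [-0.06,0,0],"spin": 0},
    {"xyz": [-0.06,0,0],"spin": 0},
    {"xyz": [-0.06,0,0],"spin": 0},
    {"xyz": [-0.06,0,0],"spin": 0},
    {"xyz": [-0.06,0,0],"spin": 0},
    {"xyz": [-0.06,0,0],"spin": 0},
    {"xyz": [-0.06,0,0],"spin": 0},
    {"xyz": [-0.04,0,0],"spin": 0},
    {"xyz": [0,0,0],"spin": 0},
  ],
)

```text
time: 24.7
tool_pos: [567.4, 247.2, 238.5]
tcp_rot: [3.141, 0.0, 0.222]
contact_force: [1.7, 0.7, -1.0]
grip_width: 15.8
finger_force: 30.0
```

Run:
```python
from h import *
print(bot.get_obs()["contact_force"]);im=bot.capture("wrist");h=cv2.cvtColor(im,40)
go([574,249,239],.223)
m=cv2.inRange(h,(12,110,60),(34,255,255))
for a,r in blobs(m,40): print(a,np.round(r[0],1),np.round(r[1],1),tilt(r[0],92))
cv2.imwrite("pics/w9.png",im)
```

```text
[ 1.70888638  0.70815412 -0.99457711]
t 24.75 tcp [567.4 247.2 238.5] yaw 0.222 units [ 0.085 -0.004 -0.006] spin -0.01
2985.5 [273.5 352. ] [ 14. 293.] (np.float64(30.77367387638813), np.float64(-0.8))
191.0 [312.  308.5] [ 6. 49.] (np.float64(25.94139325111693), np.float64(-0.7845000000000001))
187.5 [247.5 308.5] [49.  7.] (np.float64(26.62359805171905), np.float64(-0.7845000000000001))
3925.0 [280. 149.] [88. 60.] (np.float64(0.12644129438123555), np.float64(0.764))
1846.0 [539.5  77. ] [62. 39.] (np.float64(132.1288821372747), np.float64(0.8))
```

jog_arm(
  targets=[
    {"xyz": [-0.04,0,-0.08],"spin": 0},
    {"xyz": [-0.06,0,-0.13],"spin": 0},
    {"xyz": [-0.06,0,-0.13],"spin": 0},
    {"xyz": [-0.06,0,-0.2],"spin": 0},
    {"xyz": [0,0,-0.3],"spin": 0},
    {"xyz": [0,0,-0.3],"spin": 0},
    {"xyz": [0,0,-0.2],"spin": 0},
    {"xyz": [0,0,0],"spin": 0},
    {"xyz": [0,0,0],"spin": 0},
    {"xyz": [0,0,0],"spin": 0},
  ],
)

```text
time: 26.0
tool_pos: [550.1, 243.3, 344.6]
tcp_rot: [3.141, 0.002, 0.222]
contact_force: [0.1, -0.6, -2.7]
grip_width: 15.8
finger_force: 30.0
```

Run:
```python
from h import *
print(bot.get_obs()["contact_force"]);W=cal("wrist");im=bot.capture("wrist");h=cv2.cvtColor(im,40)
go([510,-280,350],.118)
m=cv2.inRange(h,(12,110,60),(34,255,255))
for a,r in blobs(m,40): print(a,np.round(r[0],1),np.round(r[1],1),tilt(r[0],92))
m=mask(im,"red");print("red rows",np.where(m[:,280])[0][[0,-1]])
cv2.imwrite("pics/w10.png",im)
```

```text
[ 0.06933254 -0.63349607 -2.71002699]
t 26.05 tcp [550.2 243.3 344.7] yaw 0.222 units [-1.928  6.27  -0.062] spin 1.04
2966.5 [273. 352.] [ 14. 294.] (np.float64(30.86331471876725), np.float64(-0.8))
164.0 [437. 333.] [16. 16.] (np.float64(113.0180814257719), np.float64(-0.8))
205.5 [312.3 308.5] [49.1  7.6] (np.float64(26.12615758974697), np.float64(-0.7845000000000001))
187.5 [248.  308.5] [ 7.  49.1] (np.float64(26.236776379591397), np.float64(-0.7845000000000001))
496.0 [279.5 178.5] [29. 29.] (np.float64(0.5249488017492128), np.float64(0.4464999999999999))
78.0 [280.3 115.4] [9.8 9.4] (np.float64(19.624170739278817), np.float64(0.8))
822.5 [280.  114.5] [45. 44.] (np.float64(20.186668232320578), np.float64(0.8))
1771.0 [488.8  71.3] [51.1 49.7] (np.float64(116.7414445668411), np.float64(0.8))
red rows [210 335]
```

View pics/w10.png

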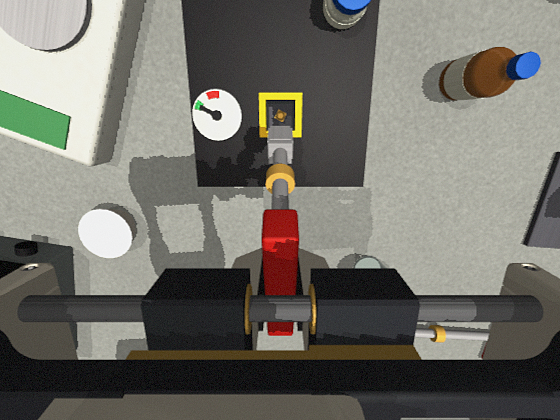

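The key is tilted again as at the start (collar (280,179)), and the pointer is on the green mark at (203,105). Carry it back over the holder.

jog_arm(
  targets=[
    {"xyz": [-0.09,0.3,0],"spin": 0},
    {"xyz": [-0.19,0.66,0],"spin": 0},
    {"xyz": [-0.19,0.7,0],"spin": 0},
    {"xyz": [-0.19,0.7,0],"spin": 0},
    {"xyz": [-0.19,0.7,0],"spin": 0},
    {"xyz": [-0.19,0.7,0],"spin": 0},
    {"xyz": [-0.19,0.7,0],"spin": 0},
    {"xyz": [-0.19,0.7,0],"spin": 0},
    {"xyz": [-0.19,0.65,0],"spin": 0},
    {"xyz": [-0.13,0.46,0],"spin": 0.4},
  ],
)

```text
time: 27.3
tool_pos: [524.3, -279.0, 344.8]
tcp_rot: [-3.141, 0.001, 0.179]
contact_force: [0.2, 0.2, -2.8]
grip_width: 15.6
finger_force: 30.0
```

jog_arm(
  targets=[
    {"xyz": [0,0,0],"spin": 0.64},
    {"xyz": [0,0,0.3],"spin": 0},
    {"xyz": [0,0,0.3],"spin": 0},
    {"xyz": [0,0,0.2],"spin": 0},
    {"xyz": [0,0,0],"spin": 0},
    {"xyz": [0,0,0],"spin": 0},
    {"xyz": [0,0,0],"spin": 0},
    {"xyz": [0,0,0],"spin": 0},
    {"xyz": [0,0,0],"spin": 0},
    {"xyz": [0,0,0],"spin": 0},
  ],
)

```text
time: 28.55
tool_pos: [525.0, -276.6, 281.6]
tcp_rot: [3.141, -0.0, 0.118]
contact_force: [-0.3, 0.5, -0.8]
grip_width: 15.9
finger_force: 30.0
```

Run:
```python
from h import *
W=cal("wrist");im=bot.capture("wrist");h=cv2.cvtColor(im,40)
go([525,-278.2,256],.118)
m=cv2.inRange(h,(12,110,60),(34,255,255))[150:220,240:320]
for a,r in blobs(m,40): p=np.array(r[0])+[240,150];print(a,p,tilt(p,92))
o=bot.get_obs();T=R.from_euler("xyz",o["tcp_rot"]).as_matrix();print("tip px",[proj(W,o["tool_pos"]+T@np.array([160*np.sin(t)-2.5,0,-19+160*np.cos(t)])).round(1) for t in(.43,.445)])
cv2.imwrite("pics/w11.png",cv2.resize(im[60:220,180:380],None,fx=3,fy=3,interpolation=2))
```

```text
t 28.60 tcp [ 525.  -276.6  281.6] yaw 0.118 units [-0.003  0.02   0.32 ] spin -0.0
477.5 [279.5 178.5] (np.float64(0.603845308218951), np.float64(0.4464999999999999))
tip px [array([280.2, 139.8]), array([280.2, 137.5])]
```

View pics/w11.png

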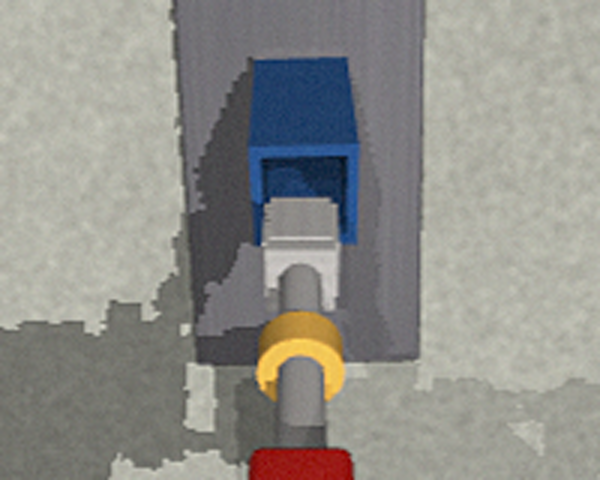

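The tip sits just before the sleeve mouth (crop: tip (301,240), mouth centre (305,195)), and about 1 mm sideways is left to correct. Insert along the lean.

jog_arm(
  targets=[
    {"xyz": [0,0.02,0.15],"spin": 0},
    {"xyz": [0,0,0.17],"spin": 0},
    {"xyz": [0,0,0],"spin": 0},
    {"xyz": [0.035,0,0.075],"spin": 0},
    {"xyz": [0.035,0,0.075],"spin": 0},
    {"xyz": [0.035,0,0.075],"spin": 0},
    {"xyz": [0.035,0,0.075],"spin": 0},
    {"xyz": [0.035,0,0.075],"spin": 0},
    {"xyz": [0.035,0,0.075],"spin": 0},
    {"xyz": [0,0,0],"spin": 0},
  ],
)

```text
time: 29.85
tool_pos: [541.8, -276.0, 219.2]
tcp_rot: [-3.141, 0.001, 0.118]
contact_force: [-0.1, 0.0, -1.1]
grip_width: 15.8
finger_force: 30.0
```

jog_arm(
  targets=[
    {"xyz": [0.035,0,0.075],"spin": 0},
    {"xyz": [0.035,0,0.075],"spin": 0},
    {"xyz": [0.035,0,0.075],"spin": 0},
    {"xyz": [0.035,0,0.075],"spin": 0},
    {"xyz": [0.035,0,0.075],"spin": 0},
    {"xyz": [0.035,0,0.075],"spin": 0},
    {"xyz": [0.035,0,0.075],"spin": 0},
    {"xyz": [0.035,0,0.075],"spin": 0},
    {"xyz": [0,0,0],"spin": 0},
    {"xyz": [0,0,0],"spin": 0},
  ],
)

```text
time: 31.1
tool_pos: [564.2, -273.6, 172.1]
tcp_rot: [3.141, -0.0, 0.118]
contact_force: [0.1, -0.4, -0.7]
grip_width: 16.0
finger_force: 30.0
```

jog_arm(
  targets=[
    {"xyz": [0.009,0,0.02],"spin": 0},
    {"xyz": [0.009,0,0.02],"spin": 0},
    {"xyz": [0.009,0,0.02],"spin": 0},
    {"xyz": [0.009,0,0.02],"spin": 0},
    {"xyz": [0.005,0,0.012],"spin": 0},
    {"xyz": [0,0,0],"spin": 0},
    {"xyz": [0,0,0],"spin": 0},
    {"xyz": [0,0,0],"spin": 0},
    {"xyz": [0,0,0],"spin": 0},
    {"xyz": [0,0,0],"spin": 0},
  ],
)

```text
time: 32.35
tool_pos: [566.9, -273.7, 166.5]
tcp_rot: [3.14, 0.0, 0.118]
contact_force: [-6.3, -0.1, 8.7]
grip_width: 15.9
finger_force: 30.0
```

The key is on the sleeve's floor (force 8.7 N up). Release, then rise.

jog_arm(
  targets=[
    {"xyz": [0,0,0],"spin": 0},
    {"xyz": [0,0,0],"spin": 0},
    {"xyz": [0,0,0],"spin": 0},
    {"xyz": [0,0,0],"spin": 0},
    {"xyz": [0,0,0],"spin": 0},
    {"xyz": [0,0,0],"spin": 0},
    {"xyz": [0,0,0],"spin": 0},
    {"xyz": [0,0,0],"spin": 0},
    {"xyz": [0,0,0],"spin": 0},
    {"xyz": [0,0,0],"spin": 0},
  ],
  gripper=100,
)

```text
time: 33.6
tool_pos: [567.4, -273.2, 164.6]
tcp_rot: [3.141, -0.0, 0.118]
contact_force: [-0.9, 0.1, 0.6]
grip_width: 91.7
finger_force: 0.0
```

jog_arm(
  targets=[
    {"xyz": [0,0,-0.1],"spin": 0},
    {"xyz": [0,0,-0.2],"spin": 0},
    {"xyz": [0,0,-0.3],"spin": 0},
    {"xyz": [0,0,-0.4],"spin": 0},
    {"xyz": [0,0,-0.4],"spin": 0},
    {"xyz": [0,0,-0.3],"spin": 0},
    {"xyz": [0,0,0],"spin": 0},
    {"xyz": [0,0,0],"spin": 0},
    {"xyz": [0,0,0],"spin": 0},
    {"xyz": [0,0,0],"spin": 0},
  ],
)

```text
time: 34.85
tool_pos: [567.2, -273.0, 299.7]
tcp_rot: [-3.141, 0.001, 0.118]
contact_force: [0.3, -0.7, -0.9]
grip_width: 91.6
finger_force: 0.0
```

Run:
```python
from h import *
W=cal("wrist");im=bot.capture("wrist");o=bot.get_obs();print(o["tool_pos"],o["grip_width"])
for a,r in blobs(mask(im,"red"),300): print("wrist red",a,np.round(r[0],1),np.round(r[1],1),plane(W,r[0],183).round(1))
S,D=cal("scene"),cal("side");A={}
for n in("scene","side"):
    i=bot.capture(n);A[n]=i;print(n,[(a,np.round(r[0],1),np.round(r[1],1)) for a,r in blobs(mask(i,"red"),25)])
cv2.imwrite("pics/fin.png",np.hstack([A["scene"][150:310,150:450],A["side"][120:280,160:460]]))
```

```text
[ 567.23014222 -273.07508474  299.84679723] 91.53168000811701
wrist red 344.0 [261.  333.5] [23. 16.] [ 416.3 -268.9  183. ]
wrist red 1024.5 [282.5 215.5] [71. 17.] [ 559.5 -276.2  183. ]
wrist red 731.0 [279.  35.] [34. 28.] [ 714.7 -254.5  183. ]
scene [(72.0, array([270.5, 254. ]), array([10.,  9.])), (92.0, array([233.6, 215.3]), array([ 7.1, 16.8])), (222.0, array([210., 220.]), array([29.9,  9.2])), (29.0, array([207. ,  24.5]), array([7., 6.])), (68.0, array([508.3,  21.7]), array([ 7.8, 11.4])), (54.5, array([476.6,  16.6]), array([ 6.8, 10.2]))]
side [(171.5, array([339.9, 206.8]), array([ 7.3, 30.3])), (82.0, array([281.1, 174.8]), array([21.5,  5. ]))]
```

Run:
```python
from h import *
S,D=cal("scene"),cal("side")
print(tri(S,(233.6,215.3),D,(281.1,174.8)))
```

```text
(array([ 555.66147765, -278.06723552,  179.01615358]), np.float64(1.7585989534761441))
```

View pics/fin.png

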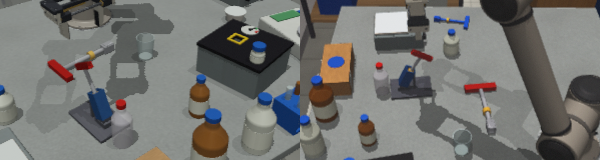

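The fixed views show the bar only tipped about 9 mm within the sleeve's play. Its depth along the sleeve is unchanged, so the key is fully down. The bottles stand where they were and the gripper is clear.

```bash
python3 -c "
from plant import bot
print(bot.close_job())"
```

```text
the job is handed in; nothing more can be done
None
```

I turned the stem to its open stop with the pointer in the green, put the T-key back down in its holder (leaning about 9 mm to one side at the bar, within the sleeve's play), and handed the job in at about 35 s.

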